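# Pack the washed mincer set into its tray

### The arm

A 6-joint arm with a two-finger parallel gripper is mounted at the origin on the work surface. World frame = base frame: x ahead of the robot, y to its left, z up, the work surface at z = 0. Lengths are in m, angles in rad, forces in N, time in s.
With the tool pointing down it reaches from about 0.35 to 0.775 m from the base axis. Payload 7.3 kg.
Tool frame: the origin (TCP) lies at the very end of the fingers, on their centre line; the grasp point (between the pads) lies behind it (bot.grip_depth is the z of the grasp point in the tool frame, in m); z points along the fingers, y is the line along which they close (so a half turn about z gives the same grasp; the last joint's range is limited). The gripper opens to 92 mm and grips with 3 to 60 N. Pads are 19 mm wide; open, the fingers measure 130 mm over their backs; the gripper's body (75 mm by 190 mm) begins 47 mm behind the grasp point.
Start: joints at [1.045, 0.342, 1.524, -0, 1.275, -0.146], TCP at [0.195, 0.488, 0.227] pointing down, gripper open.
Joint ranges: [-2.53, 2.53], [-0.77, 2.02], [0.04, 2.7], [-1, 4.14], [0.28, 2.66], [-3.11, 3.11]. Speed limits (rad/s): [2.57, 2.57, 3.14, 3.14, 3.14, 3.14].

### API

Orientations are given as [roll, pitch, yaw] about the fixed x, y, z axes, in that order (R = Rz(yaw) Ry(pitch) Rx(roll)).
In Python, from workcell import bot gives the robot as it stands. The module is installed in compiled form; this text tells all that it offers.
- The arm moves only by the tool drive_tool, never from a script. Its argument "moves" is a list of rows, each an object of numbers: "dx", "dy", "dz": the shift along the tool's x, y, z in mm; "turn": the turn about the tool's z in rad. In form: [{"dx": .., "dy": .., "dz": .., "turn": ..}, ...]. A call has exactly 5 rows; each row shifts and turns the commanded pose from where the row before left it, along the tool's axes as they then stand; what a row does not reach is not made up. A row lasts 1/8 s, in which the tool goes at most 62.5 mm and 10.7 degrees, less where a joint would pass 70% of its speed; a pose out of reach is approached as far as the arm can. A call with a gripper value outside its range is refused whole. "grip" is the finger opening in mm, from 0 to 91.8, set as the call begins (left out, the last holds). The fingers move at their own pace and stop on an object; "grip_force" is the grip in N (left out, the last holds). Time passes only in rows, so rows that do not move let the fingers close, or fill a call up. It gives the time, the measured TCP pose, the force, the opening and the grip force at its end, in the units of the state.
- bot.sense(): the state, without advancing time (a new reading comes with each control period).
- bot.camera(name): name is "scene" or "top" or "wrist"; returns (picture, depth): 480x640x3 uint8, red, green, blue; 480x640 float32, m along the optical axis (not along the pixel's ray), 0 where there is no reading.
- bot.camera_model(name): a dict with "fx", "fy", "cx", "cy" (pixels), "xyz" and "attitude" of the camera in the world. Camera axes: x right, y down, z forward; pixel columns grow to the right and rows downward; lengths in m; the calibration is good to about 2 mm. A picture is of the moment at which its call begins: read the wrist's pose just before it. camera_model takes no time and is no camera call; for the wrist camera it gives the pose at the moment of the call.
- bot.finish_job(): hands the job in; it is judged then, once.
The state is a dict: "clock": time; "joint_positions": joint angles; "joint_vel": joint speeds; "effort": joint torques, N m; "tool_pos": TCP position; "ee_rot": TCP orientation; "force": force on the tool from outside, world axes, zero at the start; "moment": the same for the moment, N m; "width": finger opening in m; "finger_force": force on a finger pad.
Only numpy, scipy, OpenCV 4.12 (cv2) and the standard library are available. Lean on these libraries where they do the work, as an engineer would, in place of code of your own. Each camera call takes 0.05 s, during which the arm holds its last target. There are 200 camera calls.

### The job

Pack the small mincer's washed set into its steel tray: lay the worm in the long trough, and the ring nut, the fine-holed plate and the small cross knife each in the round recess of its size, all lying flat and fully down, the same way up as they lie now. Lower the parts into place rather than dropping them. The three-slot plate and the big cross knife belong to the other machine: leave them where they lie.

Things in the scene. Friction and masses are not known exactly. Their poses are not given: they have to be found in the camera images.
- worm_c (a point): the mincer's worm (feed screw): steel shaft with a helical flight, lying, 160 mm long, 40 mm across, 0.45 kg. Point on its axis, half-way along, 20 mm above what it lies on; x along it towards the square stud, z up. Flight and collar fill x = -68 to +52 mm, beyond are thin stubs (10 mm square). Slight flats: it does not roll by itself.
- ring_c (a point): the mincer's ring nut: steel ring lying flat, 72 mm outside, 55 mm clear hole, wall 8.5 mm, 26 mm high, 0.22 kg; four small lugs outside on its x and y axes (12 mm wide, 23 mm high, reaching 39 mm from the centre). Point: its centre in the open hole, 13 mm up; z up. It can be picked by its wall between two lugs, one finger inside the hole.
- plate_c (a point): the fine plate: flat steel disc 62 mm in diameter, 9 mm thick, with many small 4.5 mm holes, 0.16 kg. Point at its centre, 4.5 mm up; z up.
- knife_c (a point): the small cross knife: steel hub with four straight arms in a cross, 48 mm from tip to tip, arms 10 mm wide and 10 mm high, hub 20 mm in diameter and 12 mm high with a square hole, 0.07 kg. Point at its centre, 6 mm up; x and y along the arms, z up.
- nest_worm: white block in the shallow steel tray, 192 x 66 x 12 mm, with a straight trough 176 x 56 mm, 6 mm deep, blue floor, for the worm, either way round: 8 mm of room all round. Origin: centre of its underside, 3 mm above the bench, z up, x along the trough; trough centred on it, floor 6 mm and block top 12 mm above it. Its centre line is 90 mm from that of the row of square blocks. Fixed.
- nest_ring: white block in the shallow steel tray, 102 x 102 x 12 mm, with the largest round recess (94 mm wide, 6 mm deep, blue floor), for the ring nut: 8 mm of room all round. Origin: centre of its underside, 3 mm above the bench, z up, x along the tray; recess centred on it, floor 6 mm and block top 12 mm above it. Three such blocks in a row, 105 mm apart, any order. Fixed, as is the tray (328 x 186 mm, rim 18 mm above the bench).
- nest_plate: white block in the shallow steel tray, 102 x 102 x 12 mm, with the middle-sized round recess (78 mm wide, 6 mm deep, blue floor), for the fine plate: 8 mm of room all round. Origin: centre of its underside, 3 mm above the bench, z up, x along the tray; recess centred on it, floor 6 mm and block top 12 mm above it. Three such blocks in a row, 105 mm apart, any order. Fixed, as is the tray (328 x 186 mm, rim 18 mm above the bench).
- nest_knife: white block in the shallow steel tray, 102 x 102 x 12 mm, with the smallest round recess (64 mm wide, 6 mm deep, blue floor), for the small knife: 8 mm of room all round. Origin: centre of its underside, 3 mm above the bench, z up, x along the tray; recess centred on it, floor 6 mm and block top 12 mm above it. Three such blocks in a row, 105 mm apart, any order. Fixed, as is the tray (328 x 186 mm, rim 18 mm above the bench).
- slot_c (a point): look-alike that stays on the bench: the three-slot plate, a steel disc of the same 62 mm diameter and 9 mm thickness as the fine plate, but with three large open slots between three spokes. Point at its centre, 4.5 mm up.
- big_c (a point): look-alike that stays on the bench: the big cross knife, of the same shape as the small one but 74 mm from tip to tip and 14 mm high. Point at its centre, 7 mm up.

How it is judged:
At the end, for the whole second after the job is handed in: Worm in the trough, ring nut, fine plate and small knife each in its own recess: within 14 mm of its centre, on its floor (3 mm), flat and same way up (0.08 rad; worm along the trough within 0.15 rad), released, at rest. Three-slot plate and big knife within 20 mm of their starts (horizontal distance between worm_c and nest_worm below 0.014 m and z of worm_c in the frame of nest_worm between 0.022 and 0.029 m and linear speed of each of worm, ring_nut, fine_plate, small_knife below 0.02 m/s and angle between the x axis of worm_c and the x axis of nest_worm, either way round below 0.15 rad and horizontal distance between ring_c and nest_ring below 0.014 m and z of ring_c in the frame of nest_ring between 0.015 and 0.022 m and angle between each of ring_c, plate_c, knife_c's own z axis and vertical below 0.08 rad and horizontal distance between plate_c and nest_plate below 0.014 m and z of plate_c in the frame of nest_plate between 0.0065 and 0.0135 m and horizontal distance between knife_c and nest_knife below 0.014 m and z of knife_c in the frame of nest_knife between 0.008 and 0.015 m and distance of each of slot_c, big_c from where it was at the start of the episode below 0.02 m); the robot touches nothing.
It fails at once if a part is dropped into its recess from more than about 25 mm instead of being lowered ((distance between worm_c and nest_worm below 0.05 m and linear speed of worm above 0.7 m/s) or (distance between ring_c and nest_ring below 0.05 m and linear speed of ring_nut above 0.7 m/s) or (distance between plate_c and nest_plate below 0.05 m and linear speed of fine_plate above 0.7 m/s) or (distance between knife_c and nest_knife below 0.05 m and linear speed of small_knife above 0.7 m/s)).
It fails at once if the three-slot plate is shifted from where it lay (distance of slot_c from where it was at the start of the episode above 0.02 m).
It fails at once if the big cross knife is shifted from where it lay (distance of big_c from where it was at the start of the episode above 0.02 m).
It also fails if it takes over 99 s, if anything falls off the work surface, if the arm or the gripper's body presses on something with over 40 N, if the wrist force passes 120 N, or if a joint passes its speed limit or range.

## Working session

There is one attempt and no reset: what is moved stays moved. The work goes in short steps, Python scripts to look and compute and a tool call to move; the robot and the scene stay as the last step left them, time stands still between calls to the robot, and variables do not carry over. Pictures are saved under pics/ and viewed, at most 14 in all, crops included, and the job is handed in when it is done.

Besides the shell and the picture viewer there is one more tool, called after "Request:" by a JSON object that holds its "method" and its "body". drive_tool: Moves the arm, as the interface text tells. Its arguments: {"type":"object","properties":{"moves":{"type":"array","items":{"type":"object","properties":{"dx":{"type":"number"},"dy":{"type":"number"},"dz":{"type":"number"},"turn":{"type":"number"}}}},"grip":{"type":"number"},"grip_force":{"type":"number"}},"required":["moves"]}

```bash
mkdir -p pics
python3 - <<'E'
from workcell import bot
import cv2,numpy as np
s=bot.sense();print(s,bot.grip_depth)
p,d=bot.camera("top");m=bot.camera_model("top");print(m)
cv2.imwrite("pics/top.png",p[:,:,::-1]);np.savez("top.npz",p=p,d=d)
E
```

```text
{'clock': 0.0, 'joint_positions': array([ 1.04499654e+00,  3.42700489e-01,  1.52504477e+00, -2.59764702e-05,
        1.27541743e+00, -1.45985271e-01]), 'joint_vel': array([-0.00037058, -0.00124181,  0.00059885, -0.00096629, -0.00096812,
        0.00036035]), 'effort': array([ 1.00502239e-03, -4.31234658e+01, -2.44226503e+01,  7.18686660e-02,
        5.58083807e-02, -1.23327836e-04]), 'tool_pos': array([0.1944054 , 0.48721929, 0.22604683]), 'ee_rot': array([-3.14003570e+00, -2.03814218e-04,  2.76178556e+00]), 'force': array([ 0.37524464, -0.0607001 , -0.77200703]), 'moment': array([0.00314132, 0.00689567, 0.02455685]), 'finger_force': 0.0, 'width': 0.09179089357899371} -0.0188
{'fx': 482.1875647933417, 'fy': 482.1875647933417, 'cx': 321.7185811063876, 'cy': 243.4500936996509, 'xyz': array([ 0.42986944, -0.05333731,  0.92386973]), 'attitude': array([-3.02297447,  0.01715594, -1.5518292 ])}
```

View pics/top.png

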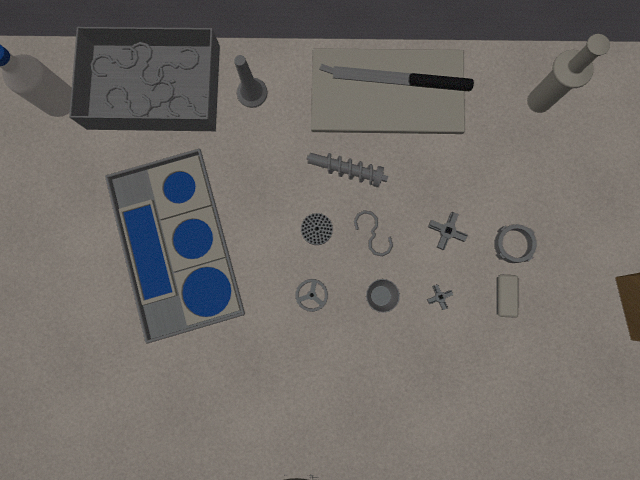

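The overview shows the tray on the left with recesses at about (180,187) small, (193,239) middle and (207,291) large, and the trough at (149,252). The parts are: worm (348,168), fine plate (317,229), slot plate (312,295), big knife (448,230), small knife (440,296) and ring (516,243). Now I'll measure them.

```bash
cat > h.py <<'E'
import numpy as np,cv2
from scipy.spatial.transform import Rotation as Ro
from workcell import bot
def cloud(d,m):
    v,u=np.indices(d.shape)
    c=np.stack([(u-m["cx"])/m["fx"]*d,(v-m["cy"])/m["fy"]*d,d],-1)
    return c@Ro.from_euler("xyz",m["attitude"]).as_matrix().T+m["xyz"]
def fold4(xy,w=None):  # 4-fold angle, weighted by r^4
    z=(xy-xy.mean(0))@[1,1j]; return np.angle((z**4).sum())/4
E
python3 - <<'E'
from h import *
f=np.load("top.npz");p=f["p"].astype(int);m=bot.camera_model("top");W=cloud(f["d"],m)
print("bench",[W[r,c].round(4) for r,c in((350,380),(420,300),(200,280),(270,560))])
blue=((p[...,2]-p[...,0])>60).astype(np.uint8)
n,l,st,ce=cv2.connectedComponentsWithStats(blue)
for i in range(1,n):
    if st[i,4]>300:
        q=W[l==i]; r=cv2.minAreaRect((q[:,:2]*1000).astype(np.float32)); print("blue",ce[i].round(),q.mean(0).round(4),r)
for k,(u,v,h) in dict(worm=(348,168,48),plate=(317,229,24),slot=(312,295,24),big=(448,230,26),small=(440,296,20),ring=(516,243,28)).items():
    S=W[v-h:v+h,u-h:u+h].reshape(-1,3)
    if k=="worm": S=S[(S[:,0]<.60)|True]
    b=np.median(S[:,2][S[:,2]<.01]) if (S[:,2]<.01).any() else 0
    q=S[(S[:,2]>b+.004)]
    r=cv2.minAreaRect((q[:,:2]*1000).astype(np.float32))
    e=np.linalg.eigh(np.cov(q[:,:2].T))[1][:,1]
    print(k,len(q),"mean",q.mean(0).round(4),"rect",np.round(r[0],1),np.round(r[1],1),round(r[2],1),"zmax",q[:,2].max().round(4),"bench",b.round(4),"f4",fold4(q[:,:2]).round(3),"pca",np.arctan2(e[1],e[0]).round(3))
E
```

```text
bench [array([ 0.3403, -0.1485,  0.0009]), array([ 0.2102, -0.0015,  0.0008]), array([0.6232, 0.0474, 0.0028]), array([ 4.965e-01, -4.895e-01, -3.000e-04])]
blue [179. 187.] [0.6433 0.2426 0.0148] ((535.32568359375, 116.64814758300781), (395.416748046875, 60.908966064453125), 49.42833709716797)
blue [147. 252.] [0.5162 0.2973 0.0136] ((455.6607971191406, 176.65316772460938), (434.1419982910156, 160.51165771484375), 63.31108474731445)
blue [193. 238.] [0.5438 0.212  0.0116] ((510.4507751464844, 92.76513671875), (325.003662109375, 75.69479370117188), 74.23223114013672)
blue [206. 291.] [0.4433 0.18   0.0139] ((456.28466796875, 89.81913757324219), (91.40241241455078, 276.4267578125), 7.842216968536377)
worm 2382 mean [ 0.7132 -0.0876  0.0385] rect [606.6 -85.6] [353.1 181.3] 0.4 zmax 0.9239 bench 0.0009 f4 -0.132 pca 3.028
plate 819 mean [ 0.5655 -0.0249  0.0199] rect [519.7 -24.4] [ 59.9 179. ] 89.4 zmax 0.9239 bench 0.0013 f4 0.207 pca -2.931
slot 511 mean [ 0.44   -0.0183  0.0362] rect [433.1 -12.9] [73.3 78.7] 60.0 zmax 0.9239 bench 0.0011 f4 -0.215 pca 1.212
big 614 mean [ 0.5647 -0.27    0.0293] rect [ 528.4 -180.6] [102.9 305. ] 19.1 zmax 0.9239 bench 0.0009 f4 0.558 pca 2.125
small 287 mean [ 0.4413 -0.2534  0.0333] rect [ 433.7 -174.5] [ 64.9 241.6] 6.6 zmax 0.9239 bench 0.0009 f4 0.057 pca 1.626
ring 837 mean [ 0.5413 -0.3912  0.0394] rect [ 521.7 -252.1] [100.  426.4] 11.6 zmax 0.9239 bench 0.001 f4 0.319 pca 1.885
```

Run:
```python
from h import *
f=np.load("top.npz");p=f["p"].astype(int);d=f["d"];m=bot.camera_model("top");W=cloud(d,m);W[d<.1]=np.nan
v,u=np.indices(d.shape)
R=Ro.from_euler("xyz",m["attitude"]).as_matrix()
ray=np.stack([(u-m["cx"])/m["fx"],(v-m["cy"])/m["fy"],u*0+1],-1)@R.T
P=lambda z: m["xyz"]+ray*((z-m["xyz"][2])/ray[...,2])[...,None]
blue=((p[...,2]-p[...,0])>60).astype(np.uint8)
n,l,st,ce=cv2.connectedComponentsWithStats(blue)
for i in range(1,n):
    if st[i,4]>300:
        q=P(.009)[l==i]; r=cv2.minAreaRect((q[:,:2]*1000).astype(np.float32)); print("blue",ce[i].round(),q.mean(0).round(4),"dep z",np.nanmedian(W[l==i][:,2]).round(4),np.round(r[0],1),np.round(r[1],1),round(r[2],2))
for k,(uu,vv,h,z) in dict(worm=(348,168,48,.02),plate=(317,229,24,.009),slot=(312,295,24,.009),big=(448,230,26,.014),small=(440,296,20,.011),ring=(516,243,28,.026)).items():
    sl=np.s_[vv-h:vv+h,uu-h:uu+h]
    S=W[sl]; b=np.nanmedian(S[...,2][S[...,2]<.006]); mk=((S[...,2]>b+.0045)&(S[...,2]<.06)).astype(np.uint8)
    n,l,st,ce=cv2.connectedComponentsWithStats(mk); cc=sorted(range(1,n),key=lambda i:-st[i,4])[0]
    mk=l==cc
    q=P(z)[sl][mk]
    r=cv2.minAreaRect((q[:,:2]*1000).astype(np.float32)); e=np.linalg.eigh(np.cov(q[:,:2].T))[1][:,1]
    print(k,len(q),"mean",q.mean(0).round(4),"rect",np.round(r[0],1),np.round(r[1],1),round(r[2],1),"z",np.percentile(S[mk][:,2],[50,95]).round(4),"b",b.round(4),"f4",fold4(q[:,:2]).round(3),"pca",np.arctan2(e[1],e[0]).round(3))
```

```text
blue [179. 187.] [0.6447 0.2444 0.009 ] dep z 0.01 [644.7 244.6] [60.2 58.8] 2.89
blue [147. 252.] [0.5167 0.2991 0.009 ] dep z 0.01 [517.6 299.4] [174.7  53.5] 17.41
blue [193. 238.] [0.5441 0.2128 0.009 ] dep z 0.01 [544.1 213.1] [74.7 74.2] 28.73
blue [206. 291.] [0.4434 0.1813 0.009 ] dep z 0.0099 [443.4 181.2] [89.8 89.9] 46.84
worm 1154 mean [ 0.6835 -0.0844  0.02  ] rect [684.9 -81.5] [162.2  41. ] 74.8 z [0.0303 0.0403] b 0.0009 f4 -0.259 pca 1.312
plate 807 mean [ 0.5671 -0.0246  0.009 ] rect [567.4 -25. ] [60.1 59.6] 1.0 z [0.0099 0.0125] b 0.0008 f4 0.167 pca 2.96
slot 492 mean [ 0.4404 -0.0174  0.009 ] rect [440.7 -17.6] [60.6 60.6] 34.8 z [0.0094 0.0121] b 0.0007 f4 -0.202 pca -2.943
big 585 mean [ 0.567  -0.2737  0.014 ] rect [ 567. -274.] [60.3 62. ] 22.7 z [0.0133 0.0165] b 0.0009 f4 -0.386 pca 1.42
small 273 mean [ 0.4416 -0.2585  0.011 ] rect [ 442.1 -258.3] [40.9 38.9] 66.1 z [0.0112 0.0141] b 0.0008 f4 0.392 pca -2.46
ring 801 mean [ 0.5429 -0.3962  0.026 ] rect [ 543.7 -395.9] [71.3 78.1] 1.0 z [0.0253 0.0289] b 0.001 f4 0.71 pca 1.818
```

The measurements agree with the given sizes (recesses 60, 75 and 90 mm, tray yaw 0.304, worm 162x41 mm). I'll write a planning helper and head for the worm.

```bash
cat >> h.py <<'E'
import sys
def plan(x,y,z,psi,n,start=None):
    s=bot.sense(); p=s["tool_pos"] if start is None else np.array(start[:3]); a=s["ee_rot"][2] if start is None else start[3]
    da=(psi-a+np.pi)%(2*np.pi)-np.pi; D=(np.array([x,y,z])-p)/n*1000
    print("t",round(s["clock"],2),"at",s["tool_pos"].round(4),s["ee_rot"].round(3),"w",round(s["width"],4),"j1,6",s["joint_positions"][[0,5]].round(2))
    for i in range(n):
        c,q=np.cos(a),np.sin(a)
        print(i,"dx %.0f dy %.0f dz %.0f turn %.2f"%(D[0]*c+D[1]*q,D[0]*q-D[1]*c,-D[2],-da/n)); a+=da/n
def go():
    v=[float(t) for t in sys.argv[1:]]; plan(*v[:4],int(v[4]))
if __name__=="__main__": go()
E
python3 h.py 0.685 -0.0815 0.16 1.306 15
```

```text
t 0.05 at [0.1944 0.4872 0.2261] [-3.14  -0.     2.762] w 0.0918 j1,6 [ 1.04 -0.15]
0 dx -44 dy -23 dz 4 turn 0.10
1 dx -46 dy -19 dz 4 turn 0.10
2 dx -48 dy -14 dz 4 turn 0.10
3 dx -49 dy -9 dz 4 turn 0.10
4 dx -50 dy -5 dz 4 turn 0.10
5 dx -50 dy 0 dz 4 turn 0.10
6 dx -50 dy 5 dz 4 turn 0.10
7 dx -49 dy 10 dz 4 turn 0.10
8 dx -48 dy 15 dz 4 turn 0.10
9 dx -46 dy 19 dz 4 turn 0.10
10 dx -44 dy 24 dz 4 turn 0.10
11 dx -42 dy 28 dz 4 turn 0.10
12 dx -39 dy 32 dz 4 turn 0.10
13 dx -36 dy 35 dz 4 turn 0.10
14 dx -32 dy 39 dz 4 turn 0.10
```

Request:
{"method": "drive_tool", "body": {"moves": [{"dx": -44,"dy": -23,"dz": 4,"turn": 0.1},{"dx": -46,"dy": -19,"dz": 4,"turn": 0.1},{"dx": -48,"dy": -14,"dz": 4,"turn": 0.1},{"dx": -49,"dy": -9,"dz": 4,"turn": 0.1},{"dx": -50,"dy": -5,"dz": 4,"turn": 0.1}]}}

```text
clock: 0.68
tool_pos: [0.3566, 0.2959, 0.2063]
ee_rot: [-3.141, -0.0, 2.259]
force: [0.6, 1.0, 0.9]
width: 0.0919
finger_force: 0.0
```

Request:
{"method": "drive_tool", "body": {"moves": [{"dx": -50,"dy": 0,"dz": 4,"turn": 0.1},{"dx": -50,"dy": 5,"dz": 4,"turn": 0.1},{"dx": -49,"dy": 10,"dz": 4,"turn": 0.1},{"dx": -48,"dy": 15,"dz": 4,"turn": 0.1},{"dx": -46,"dy": 19,"dz": 4,"turn": 0.1}]}}

```text
clock: 1.3
tool_pos: [0.516, 0.1028, 0.1862]
ee_rot: [-3.141, -0.0, 1.758]
force: [0.9, 0.2, 0.6]
width: 0.0916
finger_force: 0.0
```

Request:
{"method": "drive_tool", "body": {"moves": [{"dx": -44,"dy": 24,"dz": 4,"turn": 0.1},{"dx": -42,"dy": 28,"dz": 4,"turn": 0.1},{"dx": -39,"dy": 32,"dz": 4,"turn": 0.1},{"dx": -36,"dy": 35,"dz": 4,"turn": 0.1},{"dx": -32,"dy": 39,"dz": 4,"turn": 0.1}], "grip": 70}}

```text
clock: 1.92
tool_pos: [0.6735, -0.0932, 0.1659]
ee_rot: [-3.14, -0.0, 1.258]
force: [1.0, 0.8, -0.6]
width: 0.0699
finger_force: 0.0
```

```bash
python3 - <<'E'
from h import *
m=bot.camera_model("wrist");p,d=bot.camera("wrist");cv2.imwrite("pics/w1.png",p[:,:,::-1]);np.savez("w1.npz",p=p,d=d)
print(m)
W=cloud(d,m);W[d<.05]=np.nan
mk=(W[...,2]>.008)&(W[...,2]<.05)&(np.hypot(W[...,0]-.685,W[...,1]+.0815)<.1)
n,l,st,ce=cv2.connectedComponentsWithStats(mk.astype(np.uint8));i=1+np.argmax(st[1:,4])
q=W[l==i];r=cv2.minAreaRect((q[:,:2]*1000).astype(np.float32));print(r,np.nanpercentile(q[:,2],[50,98]))
E
python3 h.py 0.685 -0.0815 0.06 1.306 5
```

```text
{'fx': 332.543265995362, 'fy': 332.543265995362, 'cx': 319.43400580616935, 'cy': 242.21741178027582, 'xyz': array([ 0.69506574, -0.0287033 ,  0.32436231]), 'attitude': array([ 2.88555026e+00,  6.66800574e-04, -3.11934054e-01])}
((683.752197265625, -81.68537902832031), (159.80108642578125, 39.58565139770508), 75.4130859375) [0.03042144 0.04025562]
t 1.98 at [ 0.6759 -0.0989  0.1643] [3.141e+00 2.000e-03 1.251e+00] w 0.07 j1,6 [-0.26  0.06]
0 dx 4 dy 1 dz 21 turn -0.01
1 dx 4 dy 1 dz 21 turn -0.01
2 dx 4 dy 1 dz 21 turn -0.01
3 dx 4 dy 1 dz 21 turn -0.01
4 dx 4 dy 1 dz 21 turn -0.01
```

View pics/w1.png

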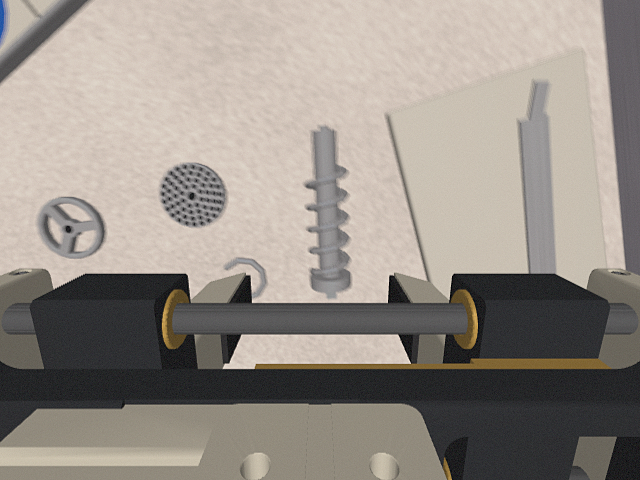

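The worm is seen upright at columns 310–345, rows 125–297, with the collar end at the bottom. Its measured centre is (0.684, -0.082) at 75°, which matches the overview. I'll grip it 5 mm towards the collar.

```bash
python3 h.py 0.6825 -0.0865 0.06 1.31 5
```

```text
t 1.98 at [ 0.6759 -0.0989  0.1643] [3.141e+00 2.000e-03 1.251e+00] w 0.07 j1,6 [-0.26  0.06]
0 dx 3 dy 0 dz 21 turn -0.01
1 dx 3 dy 1 dz 21 turn -0.01
2 dx 3 dy 1 dz 21 turn -0.01
3 dx 3 dy 1 dz 21 turn -0.01
4 dx 3 dy 1 dz 21 turn -0.01
```

Request:
{"method": "drive_tool", "body": {"moves": [{"dx": 3,"dz": 21,"turn": -0.01},{"dx": 3,"dy": 1,"dz": 21,"turn": -0.01},{"dx": 3,"dy": 1,"dz": 21,"turn": -0.01},{"dx": 3,"dy": 1,"dz": 21,"turn": -0.01},{}]}}

```text
schema error: expected keys dx, dy, dz, turn
```

```bash
python3 h.py 0.6825 -0.0865 0.01 1.31 4
```

```text
t 1.98 at [ 0.6759 -0.0989  0.1643] [3.141e+00 2.000e-03 1.251e+00] w 0.07 j1,6 [-0.26  0.06]
0 dx 3 dy 1 dz 39 turn -0.01
1 dx 3 dy 1 dz 39 turn -0.01
2 dx 3 dy 1 dz 39 turn -0.01
3 dx 3 dy 1 dz 39 turn -0.01
```

Request:
{"method": "drive_tool", "body": {"moves": [{"dx": 3,"dy": 0,"dz": 21,"turn": -0.01},{"dx": 3,"dy": 1,"dz": 21,"turn": -0.01},{"dx": 3,"dy": 1,"dz": 21,"turn": -0.01},{"dx": 3,"dy": 1,"dz": 21,"turn": -0.01},{"dx": 0,"dy": 0,"dz": 0,"turn": 0}]}}

```text
clock: 2.6
tool_pos: [0.6777, -0.0806, 0.0802]
ee_rot: [-3.136, 0.0, 1.302]
force: [0.4, -0.3, 0.1]
width: 0.0701
finger_force: 0.0
```

```bash
python3 h.py 0.6825 -0.0865 0.01 1.31 4
```

```text
t 2.6 at [ 0.6777 -0.0806  0.0802] [-3.136  0.     1.302] w 0.0701 j1,6 [-0.23  0.04]
0 dx -1 dy 2 dz 18 turn -0.00
1 dx -1 dy 2 dz 18 turn -0.00
2 dx -1 dy 2 dz 18 turn -0.00
3 dx -1 dy 2 dz 18 turn -0.00
```

Request:
{"method": "drive_tool", "body": {"moves": [{"dx": -2,"dy": 2,"dz": 18,"turn": 0},{"dx": -1,"dy": 2,"dz": 18,"turn": 0},{"dx": -1,"dy": 2,"dz": 18,"turn": -0.01},{"dx": -1,"dy": 1,"dz": 16,"turn": 0},{"dx": 0,"dy": 0,"dz": 0,"turn": 0}]}}

```text
clock: 3.22
tool_pos: [0.6837, -0.0878, 0.0106]
ee_rot: [-3.138, 0.0, 1.312]
force: [-0.1, -0.0, -0.9]
width: 0.0703
finger_force: 0.0
```

Request:
{"method": "drive_tool", "body": {"moves": [{"dx": 0,"dy": 0,"dz": 0,"turn": 0},{"dx": 0,"dy": 0,"dz": 0,"turn": 0},{"dx": 0,"dy": 0,"dz": 0,"turn": 0},{"dx": 0,"dy": 0,"dz": 0,"turn": 0},{"dx": 0,"dy": 0,"dz": 0,"turn": 0}], "grip": 25, "grip_force": 40}}

```text
clock: 3.85
tool_pos: [0.6846, -0.0878, 0.0132]
ee_rot: [-3.141, -0.0, 1.312]
force: [-3.6, 1.3, 4.2]
width: 0.0397
finger_force: 40.0
```

Request:
{"method": "drive_tool", "body": {"moves": [{"dx": 0,"dy": 0,"dz": -5,"turn": 0},{"dx": 0,"dy": 0,"dz": -20,"turn": 0},{"dx": 0,"dy": 0,"dz": -25,"turn": 0},{"dx": 0,"dy": 0,"dz": -25,"turn": 0},{"dx": 0,"dy": 0,"dz": -25,"turn": 0}]}}

```text
clock: 4.47
tool_pos: [0.6851, -0.088, 0.1147]
ee_rot: [3.14, -0.0, 1.312]
force: [0.0, -0.0, -3.8]
width: 0.0396
finger_force: 40.0
```

```bash
python3 - <<'E'
from h import *
s=bot.sense();print(s["tool_pos"],s["width"],s["finger_force"],s["force"],s["ee_rot"])
p,d=bot.camera("scene");cv2.imwrite("pics/s1.png",p[:,:,::-1])
p,d=bot.camera("wrist");cv2.imwrite("pics/w2.png",p[:,:,::-1])
E
python3 h.py 0.517 0.2985 0.10 0.304 10
```

```text
[ 0.68505911 -0.08803031  0.11471305] 0.03962130268565169 39.99890327453613 [ 3.09496808e-03 -3.29180073e-02 -3.83685073e+00] [ 3.14028706e+00 -1.39728219e-04  1.31172542e+00]
t 4.58 at [ 0.687  -0.0885  0.1174] [ 3.134 -0.     1.312] w 0.0395 j1,6 [-0.24  0.02]
0 dx 33 dy -26 dz 2 turn 0.10
1 dx 30 dy -30 dz 2 turn 0.10
2 dx 27 dy -32 dz 2 turn 0.10
3 dx 24 dy -35 dz 2 turn 0.10
4 dx 20 dy -37 dz 2 turn 0.10
5 dx 16 dy -39 dz 2 turn 0.10
6 dx 12 dy -40 dz 2 turn 0.10
7 dx 8 dy -41 dz 2 turn 0.10
8 dx 4 dy -42 dz 2 turn 0.10
9 dx -0 dy -42 dz 2 turn 0.10
```

View pics/w2.png

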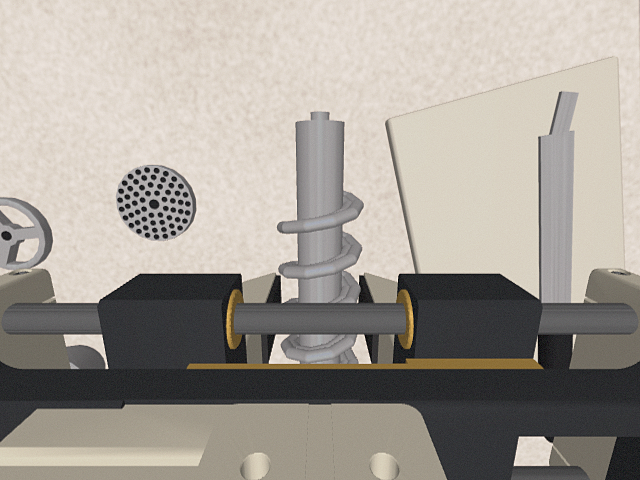

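The worm is held level and in line with the tool (columns 296–345). Carrying it to the trough.

Request:
{"method": "drive_tool", "body": {"moves": [{"dx": 33,"dy": -26,"dz": 2,"turn": 0.1},{"dx": 30,"dy": -30,"dz": 2,"turn": 0.1},{"dx": 27,"dy": -32,"dz": 2,"turn": 0.1},{"dx": 24,"dy": -35,"dz": 2,"turn": 0.1},{"dx": 20,"dy": -37,"dz": 2,"turn": 0.1}]}}

```text
clock: 5.2
tool_pos: [0.599, 0.1062, 0.1021]
ee_rot: [-3.141, 0.0, 0.808]
force: [1.2, -0.5, -4.0]
width: 0.0399
finger_force: 40.0
```

Request:
{"method": "drive_tool", "body": {"moves": [{"dx": 16,"dy": -39,"dz": 2,"turn": 0.1},{"dx": 12,"dy": -40,"dz": 2,"turn": 0.1},{"dx": 8,"dy": -41,"dz": 2,"turn": 0.1},{"dx": 4,"dy": -42,"dz": 2,"turn": 0.1},{"dx": -5,"dy": -41,"dz": 2,"turn": 0.1}]}}

```text
clock: 5.82
tool_pos: [0.5098, 0.2951, 0.0922]
ee_rot: [-3.141, -0.0, 0.308]
force: [1.1, 0.8, -4.6]
width: 0.0399
finger_force: 40.0
```

Request:
{"method": "drive_tool", "body": {"moves": [{"dx": 0,"dy": 0,"dz": 0,"turn": 0},{"dx": 0,"dy": 0,"dz": 0,"turn": 0},{"dx": 0,"dy": 0,"dz": 0,"turn": 0},{"dx": 0,"dy": 0,"dz": 0,"turn": 0},{"dx": 0,"dy": 0,"dz": 0,"turn": 0}]}}

```text
clock: 6.45
tool_pos: [0.5108, 0.2933, 0.0927]
ee_rot: [-3.142, -0.0, 0.311]
force: [-0.6, 0.0, -2.5]
width: 0.0397
finger_force: 40.0
```

```bash
python3 h.py 0.5115 0.297 0.022 0.304 4
python3 - <<'E'
from h import *
m=bot.camera_model("wrist");p,d=bot.camera("wrist");cv2.imwrite("pics/w3.png",p[:,:,::-1])
v,u=np.indices(d.shape)
R=Ro.from_euler("xyz",m["attitude"]).as_matrix()
ray=np.stack([(u-m["cx"])/m["fx"],(v-m["cy"])/m["fy"],u*0+1],-1)@R.T
Q=m["xyz"]+ray*((.009-m["xyz"][2])/ray[...,2])[...,None]
p=p.astype(int);b=((p[...,2]-p[...,0])>60).astype(np.uint8)
n,l,st,ce=cv2.connectedComponentsWithStats(b)
for i in range(1,n):
    if st[i,4]>300: r=cv2.minAreaRect((Q[l==i][:,:2]*1000).astype(np.float32));print(ce[i].round(),np.round(r[0],1),np.round(r[1],1),round(r[2],1))
E
```

```text
t 6.45 at [0.5108 0.2933 0.0927] [-3.142 -0.     0.311] w 0.0397 j1,6 [0.39 1.65]
0 dx 0 dy -1 dz 18 turn 0.00
1 dx 0 dy -1 dz 18 turn 0.00
2 dx 0 dy -1 dz 18 turn 0.00
3 dx 0 dy -1 dz 18 turn 0.00
[452.  89.] [643.5 242. ] [62.8 62.5] 84.9
[287. 166.] [560.3 328.3] [73.3 23.4] 17.5
[349. 151.] [580.2 298. ] [53.9 19.9] 17.8
[438. 236.] [548.7 212.5] [64.  76.9] 20.3
[288. 247.] [503.7 315.5] [24.4 13.6] 17.8
[289. 289.] [473.2 305.7] [23.5 13.7] 18.1
```

View pics/w3.png

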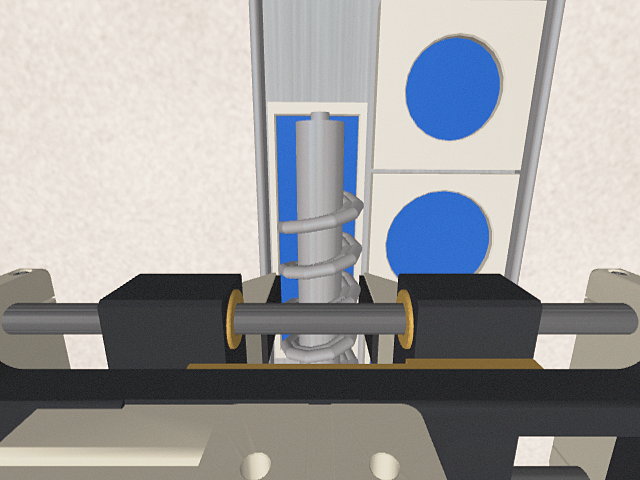

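The worm is over the trough (columns 276–362 blue beside the shaft) with about 2 mm left to correct. Lowering it.

Request:
{"method": "drive_tool", "body": {"moves": [{"dx": 0,"dy": -1,"dz": 20,"turn": 0},{"dx": 0,"dy": -1,"dz": 20,"turn": 0},{"dx": 0,"dy": -1,"dz": 15,"turn": 0.01},{"dx": 0,"dy": 0,"dz": 10,"turn": 0},{"dx": 0,"dy": 0,"dz": 4,"turn": 0}]}}

```text
clock: 7.12
tool_pos: [0.5095, 0.2967, 0.0233]
ee_rot: [-3.142, 0.0, 0.302]
force: [-0.4, -0.8, -3.1]
width: 0.0393
finger_force: 40.0
```

Request:
{"method": "drive_tool", "body": {"moves": [{"dx": 0,"dy": 0,"dz": 1,"turn": 0},{"dx": 0,"dy": 0,"dz": 1,"turn": 0},{"dx": 0,"dy": 0,"dz": 0,"turn": 0},{"dx": 0,"dy": 0,"dz": 0,"turn": 0},{"dx": 0,"dy": 0,"dz": 0,"turn": 0}]}}

```text
clock: 7.75
tool_pos: [0.5099, 0.2969, 0.0222]
ee_rot: [-3.141, -0.001, 0.302]
force: [0.3, -0.2, -0.4]
width: 0.0397
finger_force: 40.0
```

Request:
{"method": "drive_tool", "body": {"moves": [{"dx": 0,"dy": 0,"dz": 0,"turn": 0},{"dx": 0,"dy": 0,"dz": 0,"turn": 0},{"dx": 0,"dy": 0,"dz": 0,"turn": 0},{"dx": 0,"dy": 0,"dz": -15,"turn": 0},{"dx": 0,"dy": 0,"dz": -35,"turn": 0}], "grip": 64}}

```text
clock: 8.38
tool_pos: [0.5087, 0.2964, 0.0717]
ee_rot: [3.141, 0.003, 0.302]
force: [0.6, 0.2, 0.0]
width: 0.0637
finger_force: 0.0
```

Request:
{"method": "drive_tool", "body": {"moves": [{"dx": 0,"dy": 0,"dz": -35,"turn": 0},{"dx": 0,"dy": 0,"dz": -35,"turn": 0},{"dx": 0,"dy": 0,"dz": 0,"turn": 0},{"dx": 0,"dy": 0,"dz": 0,"turn": 0},{"dx": 0,"dy": 0,"dz": 0,"turn": 0}], "grip": 84}}

```text
clock: 9.0
tool_pos: [0.5089, 0.2965, 0.1407]
ee_rot: [3.141, 0.002, 0.302]
force: [0.1, -0.1, -0.6]
width: 0.0843
finger_force: 0.0
```

```bash
python3 h.py 0.567 -0.06 0.13 1.571 10
python3 - <<'E'
from h import *
p,d=bot.camera("top");m=bot.camera_model("top");W=cloud(d,m)
mk=(d>.1)&(W[...,2]>.022)&(W[...,2]<.06)&(np.hypot(W[...,0]-.517,W[...,1]-.298)<.1);
q=W[mk];print(len(q));c=q[:,:2]-[.517,.2985];a=c@[.954,.299];b=c@[-.299,.954];k=abs(b)<.03;q=q[k]
r=cv2.minAreaRect((q[:,:2]*1000).astype(np.float32));print(r,np.percentile(q[:,2],[50,98]))
E
```

```text
t 9.0 at [0.5089 0.2965 0.1407] [3.141e+00 2.000e-03 3.020e-01] w 0.0843 j1,6 [0.4  1.67]
0 dx -5 dy 36 dz 1 turn -0.13
1 dx -10 dy 35 dz 1 turn -0.13
2 dx -14 dy 33 dz 1 turn -0.13
3 dx -18 dy 31 dz 1 turn -0.13
4 dx -22 dy 29 dz 1 turn -0.13
5 dx -25 dy 26 dz 1 turn -0.13
6 dx -28 dy 22 dz 1 turn -0.13
7 dx -31 dy 19 dz 1 turn -0.13
8 dx -33 dy 15 dz 1 turn -0.13
9 dx -35 dy 10 dz 1 turn -0.13
685
((476.2708740234375, 286.9248962402344), (75.09391784667969, 39.298370361328125), 18.094106674194336) [0.03959138 0.05023597]
```

Request:
{"method": "drive_tool", "body": {"moves": [{"dx": -5,"dy": 36,"dz": 1,"turn": -0.13},{"dx": -10,"dy": 35,"dz": 1,"turn": -0.13},{"dx": -14,"dy": 33,"dz": 1,"turn": -0.13},{"dx": -18,"dy": 31,"dz": 1,"turn": -0.13},{"dx": -22,"dy": 29,"dz": 1,"turn": -0.13}]}}

```text
clock: 9.68
tool_pos: [0.5387, 0.1171, 0.1359]
ee_rot: [-3.14, 0.001, 0.956]
force: [-0.0, 0.3, -0.3]
width: 0.0838
finger_force: 0.0
```

Request:
{"method": "drive_tool", "body": {"moves": [{"dx": -25,"dy": 26,"dz": 1,"turn": -0.13},{"dx": -28,"dy": 22,"dz": 1,"turn": -0.13},{"dx": -31,"dy": 19,"dz": 1,"turn": -0.13},{"dx": -33,"dy": 15,"dz": 1,"turn": -0.13},{"dx": -35,"dy": 10,"dz": 1,"turn": -0.13}]}}

```text
clock: 10.3
tool_pos: [0.5722, -0.0604, 0.1309]
ee_rot: [-3.14, -0.001, 1.606]
force: [0.4, -0.1, 0.2]
width: 0.0835
finger_force: 0.0
```

```bash
cat >> h.py <<'E'
def part(name,x,y,rad,zlo,zhi,cam="wrist",pic=None):
    m=bot.camera_model(cam);p,d=bot.camera(cam)
    if pic: cv2.imwrite(pic,p[:,:,::-1])
    W=cloud(d,m);mk=(d>.05)&(W[...,2]>zlo)&(W[...,2]<zhi)&(np.hypot(W[...,0]-x,W[...,1]-y)<rad)
    n,l,st,ce=cv2.connectedComponentsWithStats(mk.astype(np.uint8));i=1+np.argmax(st[1:,4]);q=W[l==i]
    r=cv2.minAreaRect((q[:,:2]*1000).astype(np.float32));print(name,len(q),"px",ce[i].round(),"mean",q[:,:2].mean(0).round(4),"rect",np.round(r[0],1),np.round(r[1],1),round(r[2],1),"z",np.percentile(q[:,2],[50,95]).round(4),"f4",fold4(q[:,:2]).round(3))
E
python3 - <<'E'
from h import *
part("plate",.567,-.025,.045,.0055,.03,"wrist","pics/w4.png")
m=bot.camera_model("top");p,d=bot.camera("top");W=cloud(d,m);c=W[...,:2]-[.517,.2985]
mk=(d>.1)&(W[...,2]>.022)&(W[...,2]<.06)&(abs(c@[.954,.299])<.1)&(abs(c@[-.299,.954])<.032)
r=cv2.minAreaRect((W[mk][:,:2]*1000).astype(np.float32));print("worm",r,np.percentile(W[mk][:,2],[50,98]))
E
python3 h.py 0.567 -0.025 0.05 1.571 5
```

```text
plate 4205 px [314. 195.] mean [ 0.567 -0.025] rect [566.9 -26. ] [60.8 60.7] 2.9 z [0.0097 0.0109] f4 -0.114
worm ((517.3106689453125, 298.579833984375), (160.4775390625, 38.71398162841797), 17.286680221557617) [0.03918426 0.05009975]
t 10.4 at [ 0.5726 -0.0625  0.1307] [-3.141e+00  1.000e-03  1.601e+00] w 0.0837 j1,6 [-0.24 -0.27]
0 dx 8 dy -1 dz 16 turn 0.01
1 dx 8 dy -1 dz 16 turn 0.01
2 dx 8 dy -1 dz 16 turn 0.01
3 dx 8 dy -1 dz 16 turn 0.01
4 dx 8 dy -1 dz 16 turn 0.01
```

View pics/w4.png

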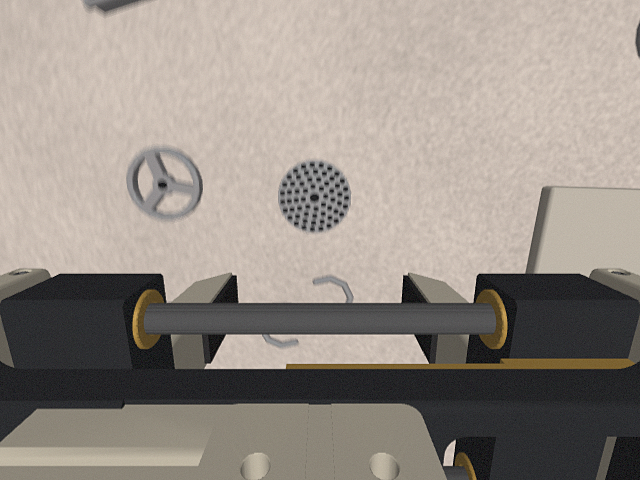

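The worm lies correctly in the trough. The fine plate is at pixel (314,195), centre (0.567, -0.025), and the slot plate is well clear at (164,183). Descending.

Request:
{"method": "drive_tool", "body": {"moves": [{"dx": 10,"dy": -2,"dz": 20,"turn": 0.01},{"dx": 10,"dy": -2,"dz": 20,"turn": 0.01},{"dx": 10,"dy": -1,"dz": 20,"turn": 0.01},{"dx": 7,"dy": 0,"dz": 20,"turn": 0},{"dx": 0,"dy": 0,"dz": 10,"turn": 0}]}}

```text
clock: 11.02
tool_pos: [0.5657, -0.0212, 0.0402]
ee_rot: [-3.139, -0.001, 1.572]
force: [-0.0, 0.5, -0.0]
width: 0.0841
finger_force: 0.0
```

Request:
{"method": "drive_tool", "body": {"moves": [{"dx": 0,"dy": 0,"dz": 10,"turn": 0},{"dx": 0,"dy": 0,"dz": 0,"turn": 0},{"dx": 0,"dy": 0,"dz": 0,"turn": 0},{"dx": 0,"dy": 0,"dz": 0,"turn": 0},{"dx": 0,"dy": 0,"dz": 0,"turn": 0}]}}

```text
clock: 11.65
tool_pos: [0.567, -0.0225, 0.0321]
ee_rot: [3.141, 0.0, 1.572]
force: [0.6, -0.4, -0.5]
width: 0.084
finger_force: 0.0
```

```bash
python3 h.py 0.567 -0.0253 0.0035 1.571 1
```

```text
t 11.65 at [ 0.567  -0.0225  0.0321] [3.141 0.    1.572] w 0.084 j1,6 [-0.17 -0.18]
0 dx -3 dy 0 dz 29 turn 0.00
```

Request:
{"method": "drive_tool", "body": {"moves": [{"dx": -3,"dy": 0,"dz": 14,"turn": 0},{"dx": 0,"dy": 0,"dz": 10,"turn": 0},{"dx": 0,"dy": 0,"dz": 4,"turn": 0},{"dx": 0,"dy": 0,"dz": 0,"turn": 0},{"dx": 0,"dy": 0,"dz": 0,"turn": 0}]}}

```text
clock: 12.28
tool_pos: [0.567, -0.0254, 0.0039]
ee_rot: [3.141, -0.0, 1.572]
force: [0.6, -0.5, 0.9]
width: 0.0843
finger_force: 0.0
```

Request:
{"method": "drive_tool", "body": {"moves": [{"dx": 0,"dy": 0,"dz": 0,"turn": 0},{"dx": 0,"dy": 0,"dz": 0,"turn": 0},{"dx": 0,"dy": 0,"dz": 0,"turn": 0},{"dx": 0,"dy": 0,"dz": 0,"turn": 0},{"dx": 0,"dy": 0,"dz": 0,"turn": 0}], "grip": 50, "grip_force": 30}}

```text
clock: 12.9
tool_pos: [0.5668, -0.0254, 0.0039]
ee_rot: [3.141, -0.0, 1.572]
force: [0.7, 0.3, 1.8]
width: 0.0606
finger_force: 30.0
```

Request:
{"method": "drive_tool", "body": {"moves": [{"dx": 0,"dy": 0,"dz": -5,"turn": 0},{"dx": 0,"dy": 0,"dz": -15,"turn": 0},{"dx": 0,"dy": 0,"dz": -20,"turn": 0},{"dx": 0,"dy": 0,"dz": -20,"turn": 0},{"dx": 0,"dy": 0,"dz": -10,"turn": 0}]}}

```text
clock: 13.52
tool_pos: [0.5674, -0.0255, 0.0756]
ee_rot: [3.139, 0.0, 1.572]
force: [-0.6, 0.1, -1.9]
width: 0.0602
finger_force: 30.0
```

```bash
python3 h.py 0.5437 0.212 0.07 1.571 5
python3 - <<'E'
from h import *
p,d=bot.camera("wrist");cv2.imwrite("pics/w5.png",p[:,:,::-1])
E
```

```text
t 13.53 at [ 0.5674 -0.0255  0.0756] [3.139 0.    1.572] w 0.0602 j1,6 [-0.18 -0.18]
0 dx 47 dy -5 dz 1 turn 0.00
1 dx 47 dy -5 dz 1 turn 0.00
2 dx 47 dy -5 dz 1 turn 0.00
3 dx 47 dy -5 dz 1 turn 0.00
4 dx 47 dy -5 dz 1 turn 0.00
```

View pics/w5.png

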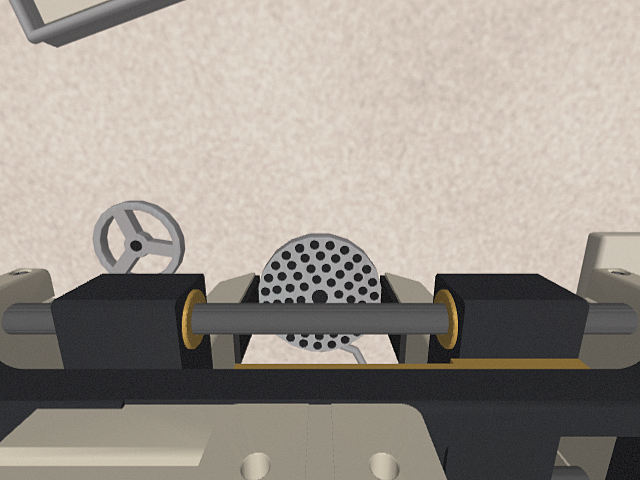

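The plate is held level and centred at (320,297). Moving over the middle recess.

Request:
{"method": "drive_tool", "body": {"moves": [{"dx": 47,"dy": -5,"dz": 1,"turn": 0},{"dx": 47,"dy": -5,"dz": 1,"turn": 0},{"dx": 47,"dy": -5,"dz": 1,"turn": 0},{"dx": 47,"dy": -5,"dz": 1,"turn": 0},{"dx": 47,"dy": -5,"dz": 1,"turn": 0}]}}

```text
clock: 14.2
tool_pos: [0.541, 0.211, 0.0684]
ee_rot: [-3.141, 0.0, 1.572]
force: [1.3, -0.5, -1.6]
width: 0.0605
finger_force: 30.0
```

Request:
{"method": "drive_tool", "body": {"moves": [{"dx": 0,"dy": 0,"dz": 15,"turn": 0},{"dx": 0,"dy": 0,"dz": 10,"turn": 0},{"dx": 0,"dy": 0,"dz": 0,"turn": 0},{"dx": 0,"dy": 0,"dz": 0,"turn": 0},{"dx": 0,"dy": 0,"dz": 0,"turn": 0}]}}

```text
clock: 14.82
tool_pos: [0.542, 0.209, 0.0442]
ee_rot: [3.141, -0.0, 1.571]
force: [-0.2, 0.2, -1.7]
width: 0.0607
finger_force: 30.0
```

```bash
python3 h.py 0.5437 0.212 0.017 1.571 1
```

```text
t 14.82 at [0.542  0.209  0.0442] [ 3.141 -0.     1.571] w 0.0607 j1,6 [0.24 0.24]
0 dx 3 dy 2 dz 27 turn -0.00
```

Request:
{"method": "drive_tool", "body": {"moves": [{"dx": 3,"dy": 2,"dz": 10,"turn": 0},{"dx": 0,"dy": 0,"dz": 10,"turn": 0},{"dx": 0,"dy": 0,"dz": 6,"turn": 0},{"dx": 0,"dy": 0,"dz": 1,"turn": 0},{"dx": 0,"dy": 0,"dz": 0,"turn": 0}]}}

```text
clock: 15.45
tool_pos: [0.5436, 0.2126, 0.0167]
ee_rot: [3.142, -0.0, 1.572]
force: [0.1, 0.6, -1.3]
width: 0.0606
finger_force: 30.0
```

Request:
{"method": "drive_tool", "body": {"moves": [{"dx": 0,"dy": 0,"dz": 0,"turn": 0},{"dx": 0,"dy": 0,"dz": 0,"turn": 0},{"dx": 0,"dy": 0,"dz": 0,"turn": 0},{"dx": 0,"dy": 0,"dz": 0,"turn": 0},{"dx": 0,"dy": 0,"dz": 0,"turn": 0}], "grip": 76}}

```text
clock: 16.08
tool_pos: [0.5435, 0.2126, 0.0168]
ee_rot: [3.142, -0.0, 1.572]
force: [-0.3, 0.2, 0.6]
width: 0.0759
finger_force: 0.0
```

Request:
{"method": "drive_tool", "body": {"moves": [{"dx": 0,"dy": 0,"dz": -10,"turn": 0},{"dx": 0,"dy": 0,"dz": -30,"turn": 0},{"dx": 0,"dy": 0,"dz": -40,"turn": 0},{"dx": 0,"dy": 0,"dz": -40,"turn": 0},{"dx": -20,"dy": 0,"dz": 0,"turn": 0}]}}

```text
clock: 16.7
tool_pos: [0.5455, 0.1936, 0.1408]
ee_rot: [3.134, -0.002, 1.574]
force: [0.1, -0.7, 0.0]
width: 0.0759
finger_force: 0.0
```

```bash
python3 - <<'E'
from h import *
part("plate",.5437,.212,.045,.0165,.03,"wrist","pics/w6.png")
E
python3 h.py 0.50 -0.31 0.13 1.4 10
```

```text
plate 3993 px [316. 214.] mean [0.5445 0.2131] rect [544.7 212.1] [61.1 60.8] 88.7 z [0.0188 0.0199] f4 0.127
t 16.75 at [0.5443 0.1903 0.1385] [3.138e+00 1.000e-03 1.572e+00] w 0.0758 j1,6 [0.2 0.2]
0 dx -50 dy -4 dz 1 turn 0.02
1 dx -50 dy -4 dz 1 turn 0.02
2 dx -50 dy -3 dz 1 turn 0.02
3 dx -50 dy -2 dz 1 turn 0.02
4 dx -50 dy -1 dz 1 turn 0.02
5 dx -50 dy -0 dz 1 turn 0.02
6 dx -50 dy 1 dz 1 turn 0.02
7 dx -50 dy 2 dz 1 turn 0.02
8 dx -50 dy 2 dz 1 turn 0.02
9 dx -50 dy 3 dz 1 turn 0.02
```

View pics/w6.png

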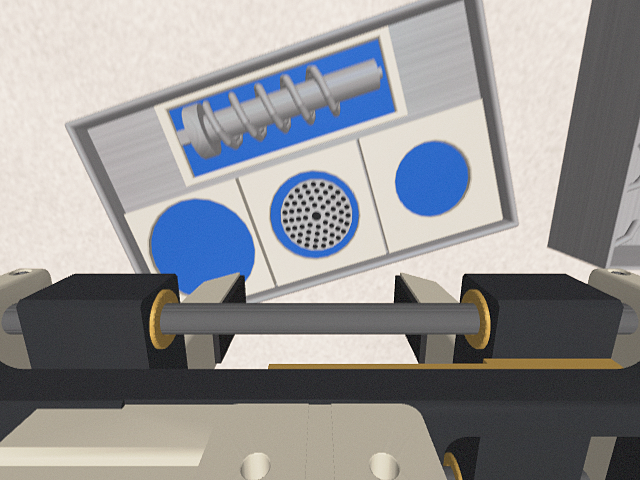

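The plate is in place at (316,214), with the worm in its trough above it. Next is the small knife.

```bash
python3 h.py 0.455 -0.291 0.12 1.963 10
```

```text
t 16.75 at [0.5443 0.1903 0.1385] [3.138e+00 1.000e-03 1.572e+00] w 0.0758 j1,6 [0.2 0.2]
0 dx -48 dy -9 dz 2 turn -0.04
1 dx -48 dy -11 dz 2 turn -0.04
2 dx -47 dy -13 dz 2 turn -0.04
3 dx -47 dy -15 dz 2 turn -0.04
4 dx -46 dy -16 dz 2 turn -0.04
5 dx -45 dy -18 dz 2 turn -0.04
6 dx -45 dy -20 dz 2 turn -0.04
7 dx -44 dy -22 dz 2 turn -0.04
8 dx -43 dy -23 dz 2 turn -0.04
9 dx -42 dy -25 dz 2 turn -0.04
```

Request:
{"method": "drive_tool", "body": {"moves": [{"dx": -48,"dy": -9,"dz": 2,"turn": -0.04},{"dx": -48,"dy": -11,"dz": 2,"turn": -0.04},{"dx": -47,"dy": -13,"dz": 2,"turn": -0.04},{"dx": -47,"dy": -15,"dz": 2,"turn": -0.04},{"dx": -46,"dy": -16,"dz": 2,"turn": -0.04}]}}

```text
clock: 17.38
tool_pos: [0.4973, -0.0498, 0.1256]
ee_rot: [-3.14, -0.001, 1.773]
force: [0.7, -0.1, -0.1]
width: 0.076
finger_force: 0.0
```

Request:
{"method": "drive_tool", "body": {"moves": [{"dx": -45,"dy": -18,"dz": 2,"turn": -0.04},{"dx": -45,"dy": -20,"dz": 2,"turn": -0.04},{"dx": -44,"dy": -22,"dz": 2,"turn": -0.04},{"dx": -43,"dy": -23,"dz": 2,"turn": -0.04},{"dx": -42,"dy": -25,"dz": 2,"turn": -0.04}], "grip": 66}}

```text
clock: 18.0
tool_pos: [0.4543, -0.2901, 0.1155]
ee_rot: [-3.141, -0.002, 1.972]
force: [0.3, -0.9, -0.5]
width: 0.066
finger_force: 0.0
```

```bash
python3 - <<'E'
from h import *
part("knife",.4418,-.2584,.036,.005,.03,"wrist","pics/w7.png")
E
python3 h.py 0.4418 -0.2584 0.03 1.963 5
```

```text
knife 1396 px [319. 201.] mean [ 0.4413 -0.2601] rect [ 441.4 -260.3] [39.5 40. ] 68.3 z [0.0111 0.0134] f4 0.402
t 18.05 at [ 0.4535 -0.2958  0.1154] [-3.140e+00  2.000e-03  1.971e+00] w 0.0662 j1,6 [-0.72 -1.12]
0 dx 8 dy 1 dz 17 turn 0.00
1 dx 8 dy 1 dz 17 turn 0.00
2 dx 8 dy 1 dz 17 turn 0.00
3 dx 8 dy 1 dz 17 turn 0.00
4 dx 8 dy 1 dz 17 turn 0.00
```

View pics/w7.png

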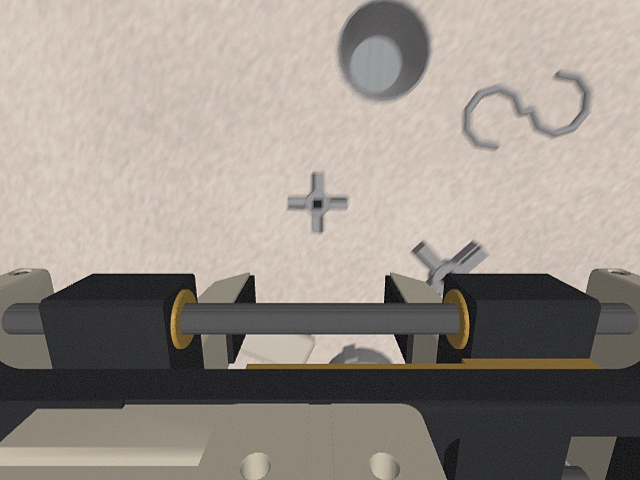

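The small knife at (318,202) has its arms in line with the tool axes. Descending.

```bash
python3 h.py 0.4413 -0.2600 0.03 1.972 4
```

```text
t 18.05 at [ 0.4535 -0.2958  0.1154] [-3.140e+00  2.000e-03  1.971e+00] w 0.0662 j1,6 [-0.72 -1.12]
0 dx 9 dy 1 dz 21 turn -0.00
1 dx 9 dy 1 dz 21 turn -0.00
2 dx 9 dy 1 dz 21 turn -0.00
3 dx 9 dy 1 dz 21 turn -0.00
```

Request:
{"method": "drive_tool", "body": {"moves": [{"dx": 10,"dy": 1,"dz": 21,"turn": 0},{"dx": 10,"dy": 1,"dz": 21,"turn": 0},{"dx": 10,"dy": 1,"dz": 21,"turn": 0},{"dx": 7,"dy": 1,"dz": 20,"turn": 0},{"dx": 0,"dy": 0,"dz": 0,"turn": 0}]}}

```text
clock: 18.68
tool_pos: [0.4431, -0.2518, 0.0318]
ee_rot: [-3.139, -0.005, 1.972]
force: [-0.0, 0.2, 0.0]
width: 0.066
finger_force: 0.0
```

```bash
python3 h.py 0.4413 -0.2600 0.0045 1.972 1
```

```text
t 18.68 at [ 0.4431 -0.2518  0.0318] [-3.139 -0.005  1.972] w 0.066 j1,6 [-0.67 -1.07]
0 dx -7 dy -5 dz 27 turn -0.00
```

Request:
{"method": "drive_tool", "body": {"moves": [{"dx": -5,"dy": -3,"dz": 5,"turn": 0},{"dx": 0,"dy": 0,"dz": 5,"turn": 0},{"dx": 0,"dy": 0,"dz": 0,"turn": 0},{"dx": 0,"dy": 0,"dz": 0,"turn": 0},{"dx": 0,"dy": 0,"dz": 0,"turn": 0}]}}

```text
clock: 19.3
tool_pos: [0.4442, -0.2591, 0.0239]
ee_rot: [3.141, 0.0, 1.972]
force: [-0.1, -0.0, -1.2]
width: 0.0657
finger_force: 0.0
```

```bash
python3 h.py 0.4413 -0.2600 0.0045 1.972 1
```

```text
t 19.3 at [ 0.4442 -0.2591  0.0239] [3.141 0.    1.972] w 0.0657 j1,6 [-0.68 -1.08]
0 dx 0 dy -3 dz 19 turn -0.00
```

Request:
{"method": "drive_tool", "body": {"moves": [{"dx": 0,"dy": -3,"dz": 8,"turn": 0},{"dx": 0,"dy": 0,"dz": 7,"turn": 0},{"dx": 0,"dy": 0,"dz": 4,"turn": 0},{"dx": 0,"dy": 0,"dz": 0,"turn": 0},{"dx": 0,"dy": 0,"dz": 0,"turn": 0}]}}

```text
clock: 19.92
tool_pos: [0.4415, -0.2602, 0.0047]
ee_rot: [3.141, 0.0, 1.972]
force: [-0.7, -0.5, 0.1]
width: 0.0663
finger_force: 0.0
```

Request:
{"method": "drive_tool", "body": {"moves": [{"dx": 0,"dy": 0,"dz": 0,"turn": 0},{"dx": 0,"dy": 0,"dz": 0,"turn": 0},{"dx": 0,"dy": 0,"dz": 0,"turn": 0},{"dx": 0,"dy": 0,"dz": 0,"turn": 0},{"dx": 0,"dy": 0,"dz": 0,"turn": 0}], "grip": 38, "grip_force": 25}}

```text
clock: 20.55
tool_pos: [0.4414, -0.2602, 0.0048]
ee_rot: [3.141, 0.0, 1.972]
force: [-0.8, 0.1, 1.9]
width: 0.0468
finger_force: 25.0
```

Request:
{"method": "drive_tool", "body": {"moves": [{"dx": 0,"dy": 0,"dz": -5,"turn": 0},{"dx": 0,"dy": 0,"dz": -20,"turn": 0},{"dx": 0,"dy": 0,"dz": -25,"turn": 0},{"dx": 0,"dy": 0,"dz": -25,"turn": 0},{"dx": 0,"dy": 0,"dz": -25,"turn": 0}]}}

```text
clock: 21.18
tool_pos: [0.4412, -0.2601, 0.1057]
ee_rot: [-3.142, -0.0, 1.972]
force: [0.4, -0.4, -1.0]
width: 0.0475
finger_force: 25.0
```

```bash
python3 h.py 0.644 0.2435 0.09 1.972 12
python3 - <<'E'
from h import *
p,d=bot.camera("wrist");cv2.imwrite("pics/w8.png",p[:,:,::-1])
E
```

```text
t 21.18 at [ 0.4412 -0.2601  0.1057] [-3.142 -0.     1.972] w 0.0475 j1,6 [-0.68 -1.08]
0 dx 32 dy 32 dz 1 turn -0.00
1 dx 32 dy 32 dz 1 turn -0.00
2 dx 32 dy 32 dz 1 turn -0.00
3 dx 32 dy 32 dz 1 turn -0.00
4 dx 32 dy 32 dz 1 turn -0.00
5 dx 32 dy 32 dz 1 turn -0.00
6 dx 32 dy 32 dz 1 turn -0.00
7 dx 32 dy 32 dz 1 turn -0.00
8 dx 32 dy 32 dz 1 turn -0.00
9 dx 32 dy 32 dz 1 turn -0.00
10 dx 32 dy 32 dz 1 turn -0.00
11 dx 32 dy 32 dz 1 turn -0.00
```

View pics/w8.png

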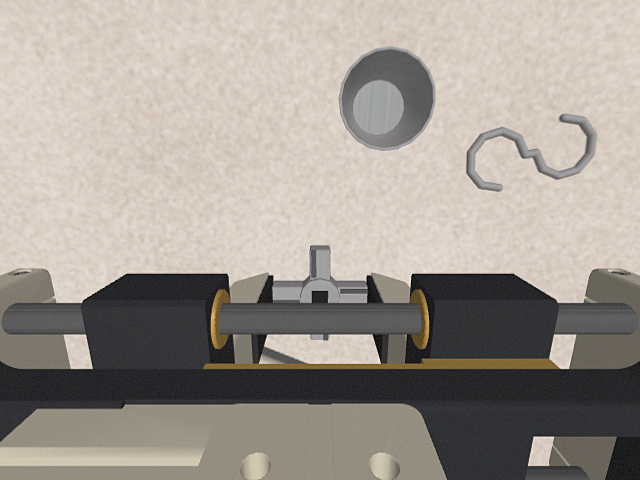

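The knife is held level, its hub at (320,293). Before turning near the grey bin I'll check its height.

```bash
python3 h.py 0.644 0.2435 0.09 2.93 12
python3 - <<'E'
from h import *
f=np.load("top.npz");W=cloud(f["d"],bot.camera_model("top"));S=W[20:135,65:225][f["d"][20:135,65:225]>.1]
q=S[(S[:,2]>.03)];print(np.percentile(q[:,2],[50,99]),q.min(0),q.max(0))
E
```

```text
t 21.23 at [ 0.4426 -0.2611  0.1087] [3.139 0.004 1.972] w 0.047 j1,6 [-0.68 -1.08]
0 dx 32 dy 32 dz 2 turn -0.08
1 dx 30 dy 34 dz 2 turn -0.08
2 dx 27 dy 37 dz 2 turn -0.08
3 dx 24 dy 39 dz 2 turn -0.08
4 dx 21 dy 40 dz 2 turn -0.08
5 dx 17 dy 42 dz 2 turn -0.08
6 dx 14 dy 43 dz 2 turn -0.08
7 dx 10 dy 44 dz 2 turn -0.08
8 dx 7 dy 45 dz 2 turn -0.08
9 dx 3 dy 45 dz 2 turn -0.08
10 dx -0 dy 45 dz 2 turn -0.08
11 dx -4 dy 45 dz 2 turn -0.08
[0.05067327 0.06821517] [0.75973017 0.179636   0.03000109] [0.94326459 0.47247905 0.07054973]
```

Request:
{"method": "drive_tool", "body": {"moves": [{"dx": 32,"dy": 32,"dz": 2,"turn": -0.08},{"dx": 30,"dy": 34,"dz": 2,"turn": -0.08},{"dx": 27,"dy": 37,"dz": 2,"turn": -0.08},{"dx": 24,"dy": 39,"dz": 2,"turn": -0.08},{"dx": 21,"dy": 40,"dz": 2,"turn": -0.08}]}}

```text
clock: 21.85
tool_pos: [0.5249, -0.0472, 0.0944]
ee_rot: [-3.142, -0.0, 2.374]
force: [0.8, -1.2, 0.1]
width: 0.0472
finger_force: 25.0
```

Request:
{"method": "drive_tool", "body": {"moves": [{"dx": 17,"dy": 42,"dz": 2,"turn": -0.08},{"dx": 14,"dy": 43,"dz": 2,"turn": -0.08},{"dx": 10,"dy": 44,"dz": 2,"turn": -0.08},{"dx": 7,"dy": 45,"dz": 2,"turn": -0.08},{"dx": 3,"dy": 45,"dz": 2,"turn": -0.08}]}}

```text
clock: 22.48
tool_pos: [0.609, 0.1629, 0.0842]
ee_rot: [-3.141, -0.0, 2.775]
force: [0.8, -0.6, -0.1]
width: 0.047
finger_force: 25.0
```

Request:
{"method": "drive_tool", "body": {"moves": [{"dx": 0,"dy": 45,"dz": 2,"turn": -0.08},{"dx": -4,"dy": 45,"dz": 2,"turn": -0.08},{"dx": 0,"dy": 0,"dz": 15,"turn": 0},{"dx": 0,"dy": 0,"dz": 15,"turn": 0},{"dx": 0,"dy": 0,"dz": 0,"turn": 0}]}}

```text
clock: 23.1
tool_pos: [0.6402, 0.2438, 0.0484]
ee_rot: [-3.139, -0.004, 2.93]
force: [-0.2, 0.5, -1.3]
width: 0.0472
finger_force: 25.0
```

Request:
{"method": "drive_tool", "body": {"moves": [{"dx": 0,"dy": 0,"dz": 0,"turn": 0},{"dx": 0,"dy": 0,"dz": 0,"turn": 0},{"dx": 0,"dy": 0,"dz": 0,"turn": 0},{"dx": 0,"dy": 0,"dz": 0,"turn": 0},{"dx": 0,"dy": 0,"dz": 0,"turn": 0}]}}

```text
clock: 23.72
tool_pos: [0.6418, 0.2454, 0.0509]
ee_rot: [3.141, 0.0, 2.932]
force: [0.3, -0.2, -1.1]
width: 0.0472
finger_force: 25.0
```

```bash
python3 h.py 0.644 0.2435 0.018 2.93 1
```

```text
t 23.73 at [0.6418 0.2454 0.0509] [3.141 0.    2.932] w 0.0472 j1,6 [ 0.25 -1.11]
0 dx -3 dy -1 dz 33 turn 0.00
```

Request:
{"method": "drive_tool", "body": {"moves": [{"dx": -3,"dy": -1,"dz": 12,"turn": 0},{"dx": 0,"dy": 0,"dz": 12,"turn": 0},{"dx": 0,"dy": 0,"dz": 7,"turn": 0},{"dx": 0,"dy": 0,"dz": 2,"turn": 0},{"dx": 0,"dy": 0,"dz": 0,"turn": 0}]}}

```text
clock: 24.35
tool_pos: [0.6445, 0.2438, 0.0176]
ee_rot: [3.142, -0.0, 2.932]
force: [0.4, -0.9, -0.8]
width: 0.0471
finger_force: 25.0
```

Request:
{"method": "drive_tool", "body": {"moves": [{"dx": 0,"dy": 0,"dz": 0,"turn": 0},{"dx": 0,"dy": 0,"dz": 0,"turn": 0},{"dx": 0,"dy": 0,"dz": 0,"turn": 0},{"dx": 0,"dy": 0,"dz": 0,"turn": 0},{"dx": 0,"dy": 0,"dz": 0,"turn": 0}], "grip": 58}}

```text
clock: 24.98
tool_pos: [0.6445, 0.2438, 0.0178]
ee_rot: [3.141, 0.0, 2.932]
force: [0.4, 0.3, 0.2]
width: 0.0579
finger_force: 0.0
```

Request:
{"method": "drive_tool", "body": {"moves": [{"dx": 0,"dy": 0,"dz": -10,"turn": 0},{"dx": 0,"dy": 0,"dz": -30,"turn": 0},{"dx": 0,"dy": 0,"dz": -40,"turn": 0},{"dx": 30,"dy": 0,"dz": -40,"turn": 0},{"dx": 30,"dy": 0,"dz": 0,"turn": 0}]}}

```text
clock: 25.6
tool_pos: [0.5874, 0.2569, 0.1426]
ee_rot: [3.137, 0.007, 2.931]
force: [0.4, -0.1, 0.3]
width: 0.058
finger_force: 0.0
```

```bash
python3 - <<'E'
from h import *
part("knife",.644,.2435,.035,.0165,.03,"top")
part("plate",.5437,.212,.035,.0155,.03,"top")
E
python3 h.py 0.578 -0.396 0.14 3.067 14
```

```text
knife 15 px [188. 188.] mean [0.6408 0.2232] rect [641.1 223. ] [4.9 9.8] 77.6 z [0.0191 0.0212] f4 0.127
plate 803 px [191. 237.] mean [0.545 0.213] rect [545.1 213.5] [60.5 60.9] 41.6 z [0.0189 0.0214] f4 0.168
t 25.7 at [0.5838 0.2573 0.1397] [3.141 0.    2.933] w 0.0579 j1,6 [ 0.29 -1.07]
0 dx -9 dy -46 dz -0 turn -0.01
1 dx -9 dy -46 dz -0 turn -0.01
2 dx -8 dy -46 dz -0 turn -0.01
3 dx -8 dy -46 dz -0 turn -0.01
4 dx -7 dy -46 dz -0 turn -0.01
5 dx -7 dy -46 dz -0 turn -0.01
6 dx -7 dy -46 dz -0 turn -0.01
7 dx -6 dy -46 dz -0 turn -0.01
8 dx -6 dy -46 dz -0 turn -0.01
9 dx -5 dy -46 dz -0 turn -0.01
10 dx -5 dy -46 dz -0 turn -0.01
11 dx -4 dy -46 dz -0 turn -0.01
12 dx -4 dy -46 dz -0 turn -0.01
13 dx -4 dy -47 dz -0 turn -0.01
```

Request:
{"method": "drive_tool", "body": {"moves": [{"dx": -9,"dy": -46,"dz": 0,"turn": -0.01},{"dx": -9,"dy": -46,"dz": 0,"turn": -0.01},{"dx": -8,"dy": -46,"dz": 0,"turn": -0.01},{"dx": -8,"dy": -46,"dz": 0,"turn": -0.01},{"dx": -7,"dy": -46,"dz": 0,"turn": -0.01}], "grip": 91.5}}

```text
clock: 26.32
tool_pos: [0.5832, 0.0207, 0.138]
ee_rot: [-3.142, 0.001, 2.982]
force: [-0.2, 0.1, 0.1]
width: 0.0914
finger_force: 0.0
```

Request:
{"method": "drive_tool", "body": {"moves": [{"dx": -7,"dy": -46,"dz": 0,"turn": -0.01},{"dx": -7,"dy": -46,"dz": 0,"turn": -0.01},{"dx": -6,"dy": -46,"dz": 0,"turn": -0.01},{"dx": -6,"dy": -46,"dz": 0,"turn": -0.01},{"dx": -5,"dy": -46,"dz": 0,"turn": -0.01}]}}

```text
clock: 26.95
tool_pos: [0.5816, -0.2117, 0.1379]
ee_rot: [-3.141, 0.001, 3.032]
force: [0.5, 0.7, -0.8]
width: 0.0915
finger_force: 0.0
```

Request:
{"method": "drive_tool", "body": {"moves": [{"dx": -5,"dy": -46,"dz": 0,"turn": -0.01},{"dx": -4,"dy": -46,"dz": 0,"turn": -0.01},{"dx": -4,"dy": -46,"dz": 0,"turn": -0.01},{"dx": -4,"dy": -47,"dz": 0,"turn": -0.01},{"dx": 0,"dy": 0,"dz": 0,"turn": 0}]}}

```text
clock: 27.58
tool_pos: [0.5797, -0.3995, 0.137]
ee_rot: [-3.141, 0.0, 3.067]
force: [1.0, 0.2, -0.2]
width: 0.0917
finger_force: 0.0
```

```bash
python3 - <<'E'
from h import *
part("ring",.543,-.396,.05,.021,.04,"wrist","pics/w9.png")
part("ringtop",.543,-.396,.05,.0245,.04,"wrist")
part("knife",.644,.2435,.035,.0165,.03,"top")
E
python3 h.py 0.543 -0.396 0.05 3.067 4
```

```text
ring 2862 px [315. 194.] mean [ 0.543  -0.4007] rect [ 543.9 -400.5] [71.4 71.2] 88.5 z [0.0263 0.0275] f4 0.706
ringtop 2505 px [312. 193.] mean [ 0.5426 -0.4006] rect [ 544.  -400.6] [71.  70.9] 16.8 z [0.0265 0.0276] f4 0.709
knife 241 px [177. 185.] mean [0.6455 0.2441] rect [646.  244.1] [39.  39.2] 33.3 z [0.0205 0.0235] f4 -0.201
t 27.73 at [ 0.5807 -0.3948  0.1374] [ 3.141 -0.     3.072] w 0.0919 j1,6 [-0.71 -2.21]
0 dx 9 dy -1 dz 22 turn 0.00
1 dx 9 dy -1 dz 22 turn 0.00
2 dx 9 dy -1 dz 22 turn 0.00
3 dx 9 dy -1 dz 22 turn 0.00
```

View pics/w9.png

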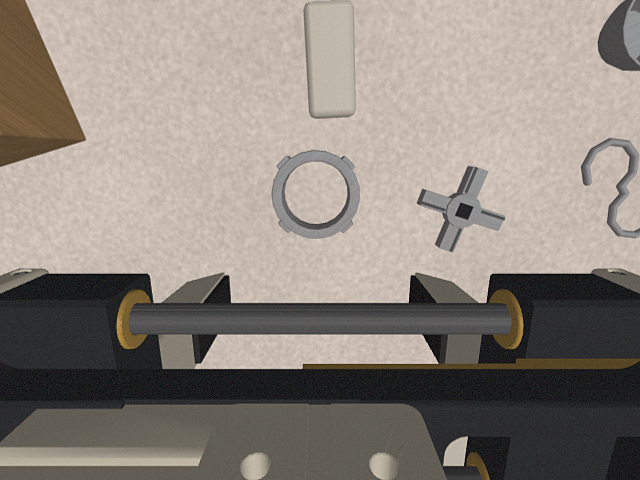

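The knife is down in its recess. The ring is at (316,194) with its lugs on the diagonals relative to the fingers, and the big knife at (463,211) is clear of the finger's path. Descending over the ring.

Request:
{"method": "drive_tool", "body": {"moves": [{"dx": 10,"dy": -2,"dz": 20,"turn": 0},{"dx": 10,"dy": -2,"dz": 20,"turn": 0},{"dx": 10,"dy": -2,"dz": 20,"turn": 0},{"dx": 7,"dy": -1,"dz": 20,"turn": 0},{"dx": 0,"dy": 0,"dz": 0,"turn": 0}]}}

```text
clock: 28.35
tool_pos: [0.5427, -0.3977, 0.0565]
ee_rot: [3.139, -0.003, 3.073]
force: [1.1, -0.4, 0.5]
width: 0.0917
finger_force: 0.0
```

Request:
{"method": "drive_tool", "body": {"moves": [{"dx": 0,"dy": 0,"dz": 0,"turn": 0},{"dx": 0,"dy": 0,"dz": 0,"turn": 0},{"dx": 0,"dy": 0,"dz": 0,"turn": 0},{"dx": 0,"dy": 0,"dz": 0,"turn": 0},{"dx": 0,"dy": 0,"dz": 0,"turn": 0}]}}

```text
clock: 28.98
tool_pos: [0.5433, -0.3997, 0.0578]
ee_rot: [3.142, 0.0, 3.072]
force: [0.6, 0.4, 0.5]
width: 0.0915
finger_force: 0.0
```

```bash
python3 h.py 0.5433 -0.3995 0.012 3.07 2
```

```text
t 28.98 at [ 0.5433 -0.3997  0.0578] [3.142 0.    3.072] w 0.0915 j1,6 [-0.75 -2.25]
0 dx 0 dy 0 dz 23 turn 0.00
1 dx 0 dy 0 dz 23 turn 0.00
```

Request:
{"method": "drive_tool", "body": {"moves": [{"dx": 0,"dy": 0,"dz": 16,"turn": 0},{"dx": 0,"dy": 0,"dz": 15,"turn": 0},{"dx": 0,"dy": 0,"dz": 14,"turn": 0},{"dx": 0,"dy": 0,"dz": 0,"turn": 0},{"dx": 0,"dy": 0,"dz": 0,"turn": 0}]}}

```text
clock: 29.6
tool_pos: [0.5435, -0.3998, 0.0128]
ee_rot: [-3.141, 0.0, 3.072]
force: [0.7, 0.3, 0.1]
width: 0.0913
finger_force: 0.0
```

Request:
{"method": "drive_tool", "body": {"moves": [{"dx": 0,"dy": 0,"dz": 0,"turn": 0},{"dx": 0,"dy": 0,"dz": 0,"turn": 0},{"dx": 0,"dy": 0,"dz": 0,"turn": 0},{"dx": 0,"dy": 0,"dz": 0,"turn": 0},{"dx": 0,"dy": 0,"dz": 0,"turn": 0}], "grip": 60, "grip_force": 35}}

```text
clock: 30.22
tool_pos: [0.5436, -0.3999, 0.0132]
ee_rot: [-3.141, 0.001, 3.072]
force: [-0.2, 0.7, 4.4]
width: 0.0715
finger_force: 35.0
```

Request:
{"method": "drive_tool", "body": {"moves": [{"dx": 0,"dy": 0,"dz": -5,"turn": 0},{"dx": 0,"dy": 0,"dz": -15,"turn": 0},{"dx": 0,"dy": 0,"dz": -25,"turn": 0},{"dx": 0,"dy": 0,"dz": -25,"turn": 0},{"dx": 0,"dy": 0,"dz": -20,"turn": 0}]}}

```text
clock: 30.85
tool_pos: [0.5436, -0.3998, 0.1047]
ee_rot: [-3.141, 0.001, 3.072]
force: [-0.2, 0.5, -1.8]
width: 0.0716
finger_force: 35.0
```

```bash
python3 h.py 0.4433 0.1807 0.09 3.072 13
python3 - <<'E'
from h import *
p,d=bot.camera("wrist");cv2.imwrite("pics/w10.png",p[:,:,::-1])
E
```

```text
t 30.85 at [ 0.5436 -0.3998  0.1047] [-3.141e+00  1.000e-03  3.072e+00] w 0.0716 j1,6 [-0.75 -2.25]
0 dx 11 dy 44 dz 1 turn -0.00
1 dx 11 dy 44 dz 1 turn -0.00
2 dx 11 dy 44 dz 1 turn -0.00
3 dx 11 dy 44 dz 1 turn -0.00
4 dx 11 dy 44 dz 1 turn -0.00
5 dx 11 dy 44 dz 1 turn -0.00
6 dx 11 dy 44 dz 1 turn -0.00
7 dx 11 dy 44 dz 1 turn -0.00
8 dx 11 dy 44 dz 1 turn -0.00
9 dx 11 dy 44 dz 1 turn -0.00
10 dx 11 dy 44 dz 1 turn -0.00
11 dx 11 dy 44 dz 1 turn -0.00
12 dx 11 dy 44 dz 1 turn -0.00
```

View pics/w10.png

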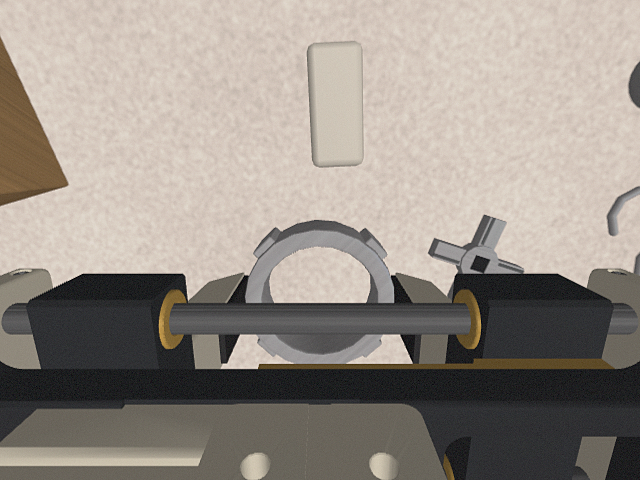

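The ring is held level and centred at (320,292). Carrying it to the large recess with a turn of about 0.5 rad, so the opening fingers stay clear of the worm.

```bash
python3 h.py 0.4433 0.1807 0.09 2.55 13
```

```text
t 30.9 at [ 0.5446 -0.4008  0.1077] [-3.138  0.005  3.072] w 0.0716 j1,6 [-0.75 -2.25]
0 dx 11 dy 44 dz 1 turn 0.04
1 dx 13 dy 44 dz 1 turn 0.04
2 dx 14 dy 43 dz 1 turn 0.04
3 dx 16 dy 42 dz 1 turn 0.04
4 dx 18 dy 42 dz 1 turn 0.04
5 dx 19 dy 41 dz 1 turn 0.04
6 dx 21 dy 40 dz 1 turn 0.04
7 dx 23 dy 39 dz 1 turn 0.04
8 dx 24 dy 38 dz 1 turn 0.04
9 dx 26 dy 37 dz 1 turn 0.04
10 dx 27 dy 36 dz 1 turn 0.04
11 dx 29 dy 35 dz 1 turn 0.04
12 dx 30 dy 34 dz 1 turn 0.04
```

Request:
{"method": "drive_tool", "body": {"moves": [{"dx": 11,"dy": 44,"dz": 1,"turn": 0.04},{"dx": 13,"dy": 44,"dz": 1,"turn": 0.04},{"dx": 14,"dy": 43,"dz": 1,"turn": 0.04},{"dx": 16,"dy": 42,"dz": 1,"turn": 0.04},{"dx": 18,"dy": 42,"dz": 1,"turn": 0.04}]}}

```text
clock: 31.52
tool_pos: [0.5038, -0.1746, 0.098]
ee_rot: [3.141, 0.001, 2.87]
force: [0.7, 0.7, -1.7]
width: 0.0718
finger_force: 35.0
```

Request:
{"method": "drive_tool", "body": {"moves": [{"dx": 19,"dy": 41,"dz": 1,"turn": 0.04},{"dx": 21,"dy": 40,"dz": 1,"turn": 0.04},{"dx": 23,"dy": 39,"dz": 1,"turn": 0.04},{"dx": 24,"dy": 38,"dz": 1,"turn": 0.04},{"dx": 26,"dy": 37,"dz": 1,"turn": 0.04}]}}

```text
clock: 32.15
tool_pos: [0.4645, 0.0477, 0.0931]
ee_rot: [3.141, 0.001, 2.67]
force: [0.7, 0.3, -1.6]
width: 0.0713
finger_force: 35.0
```

Request:
{"method": "drive_tool", "body": {"moves": [{"dx": 27,"dy": 36,"dz": 1,"turn": 0.04},{"dx": 29,"dy": 35,"dz": 1,"turn": 0.04},{"dx": 30,"dy": 34,"dz": 1,"turn": 0.04},{"dx": 0,"dy": 0,"dz": 0,"turn": 0},{"dx": 0,"dy": 0,"dz": 0,"turn": 0}]}}

```text
clock: 32.78
tool_pos: [0.441, 0.1798, 0.0899]
ee_rot: [3.142, 0.0, 2.553]
force: [-0.7, -0.3, -2.1]
width: 0.0718
finger_force: 35.0
```

Request:
{"method": "drive_tool", "body": {"moves": [{"dx": 0,"dy": 0,"dz": 15,"turn": 0},{"dx": 0,"dy": 0,"dz": 15,"turn": 0},{"dx": 0,"dy": 0,"dz": 0,"turn": 0},{"dx": 0,"dy": 0,"dz": 0,"turn": 0},{"dx": 0,"dy": 0,"dz": 0,"turn": 0}]}}

```text
clock: 33.4
tool_pos: [0.4415, 0.1798, 0.0603]
ee_rot: [3.141, 0.001, 2.551]
force: [0.1, -0.5, -1.6]
width: 0.0714
finger_force: 35.0
```

```bash
python3 h.py 0.4433 0.1807 0.023 2.55 1
```

```text
t 33.4 at [0.4415 0.1798 0.0603] [3.141e+00 1.000e-03 2.551e+00] w 0.0714 j1,6 [ 0.23 -0.75]
0 dx -1 dy 2 dz 37 turn 0.00
```

Request:
{"method": "drive_tool", "body": {"moves": [{"dx": -1,"dy": 2,"dz": 15,"turn": 0},{"dx": 0,"dy": 0,"dz": 12,"turn": 0},{"dx": 0,"dy": 0,"dz": 7,"turn": 0},{"dx": 0,"dy": 0,"dz": 3,"turn": 0},{"dx": 0,"dy": 0,"dz": 0,"turn": 0}]}}

```text
clock: 34.02
tool_pos: [0.4428, 0.1812, 0.0226]
ee_rot: [-3.142, -0.0, 2.552]
force: [-0.3, -0.7, -2.3]
width: 0.0715
finger_force: 35.0
```

Request:
{"method": "drive_tool", "body": {"moves": [{"dx": 0,"dy": 0,"dz": 0,"turn": 0},{"dx": 0,"dy": 0,"dz": 0,"turn": 0},{"dx": 0,"dy": 0,"dz": 0,"turn": 0},{"dx": 0,"dy": 0,"dz": 0,"turn": 0},{"dx": 0,"dy": 0,"dz": 0,"turn": 0}], "grip": 84}}

```text
clock: 34.65
tool_pos: [0.4429, 0.1812, 0.0228]
ee_rot: [3.141, 0.0, 2.552]
force: [-0.0, -0.3, -0.3]
width: 0.084
finger_force: 0.0
```

Request:
{"method": "drive_tool", "body": {"moves": [{"dx": 0,"dy": 0,"dz": -10,"turn": 0},{"dx": 0,"dy": 0,"dz": -30,"turn": 0},{"dx": 0,"dy": 0,"dz": -40,"turn": 0},{"dx": 0,"dy": 0,"dz": -40,"turn": 0},{"dx": 0,"dy": -40,"dz": 0,"turn": 0}]}}

```text
clock: 35.28
tool_pos: [0.4235, 0.1489, 0.1463]
ee_rot: [3.135, 0.006, 2.554]
force: [-0.9, -0.8, -0.5]
width: 0.0842
finger_force: 0.0
```

Request:
{"method": "drive_tool", "body": {"moves": [{"dx": 0,"dy": -45,"dz": 0,"turn": 0},{"dx": 0,"dy": -45,"dz": 0,"turn": 0},{"dx": 0,"dy": -45,"dz": 0,"turn": 0},{"dx": 0,"dy": 0,"dz": 0,"turn": 0},{"dx": 0,"dy": 0,"dz": 0,"turn": 0}]}}

```text
clock: 35.9
tool_pos: [0.3463, 0.0358, 0.1433]
ee_rot: [3.14, 0.001, 2.551]
force: [-0.4, 0.5, -0.9]
width: 0.0839
finger_force: 0.0
```

Run:
```python
from h import *
part("ring",.4433,.1807,.05,.0165,.05,"top","pics/top2.png")
part("plate",.5437,.212,.035,.0155,.03,"top")
part("knife",.644,.2435,.035,.0165,.03,"top")
part("slot",.4404,-.0174,.04,.0055,.03,"top")
part("big",.567,-.2737,.045,.0055,.03,"top")
```

```text
ring 698 px [203. 291.] mean [0.4442 0.1817] rect [444.2 181.4] [70.3 70.8] 50.8 z [0.0346 0.0374] f4 0.191
plate 804 px [191. 237.] mean [0.5449 0.2133] rect [545.2 213.3] [61.1 60.2] 65.0 z [0.0189 0.0215] f4 0.334
knife 243 px [178. 185.] mean [0.6455 0.2439] rect [646. 245.] [40.3 38. ] 32.0 z [0.0202 0.0232] f4 -0.217
slot 480 px [311. 295.] mean [ 0.4405 -0.0176] rect [440.4 -17.2] [60.2 60.5] 0.9 z [0.0095 0.0122] f4 0.069
big 581 px [447. 230.] mean [ 0.5671 -0.2738] rect [ 567.3 -274.7] [60.2 61.1] 22.8 z [0.0133 0.0162] f4 -0.386
```

View pics/top2.png

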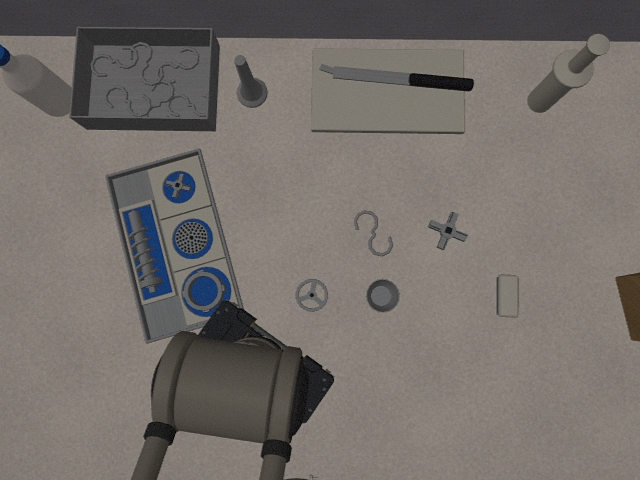

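All four parts sit in their recesses: worm (149,252), knife (179,186), plate (193,239) and ring (205,291). Both look-alikes have not moved. Handing in.

```bash
python3 -c "
from workcell import bot
print(bot.finish_job())"
```

```text
the job is handed in; nothing more can be done
None
```

I packed the worm, ring nut, fine plate and small knife into their places in the tray and handed the job in at about 36 s. The last camera check showed all four in position and both look-alikes unmoved, but the hand-in returned no verdict.

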